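# Clear a stray carton out of a spring pusher lane and load the right box

## Task

Someone has pushed a purple doll carton into the lane of the counter-top pusher tray that belongs to the yellow wheel-loader boxes. Take the stray carton out and set it down in the orange returns basket, then load the yellow loader box into that lane: push the spring pusher back with the box and let it down behind the clear front stop, standing flat on the lane floor with its window towards the front stop and the pusher holding it snug against the stop. Do not drop either box, do not force the box against the tray, and leave the other toys where they are.

Things in the scene. Friction and masses are not known exactly. Their poses are not given: they have to be found in the camera images.
- tray: fixed two-lane spring pusher tray, 262 mm long (x), 144 mm wide (y), open above. Origin at counter height, under the inner face of the clear front stop, on the centre line of the lane to be loaded; x points out through the stop, away from the robot, z up. The second lane lies beside it, at y +37 to +103 mm, and holds two small cartons
- lane_floor (a point): point on the floor of the lane to be loaded, 8 mm above the tray's origin, 40 mm behind the stop, on the centre line. The lane runs back 244 mm from the stop and is 66 mm wide inside, between dividers 4 mm thick whose tops are 36 mm above the counter
- stop_top (a point): top inner edge of the clear front stop at the middle of the lane to be loaded, 45 mm above the counter. The stop is 4 mm thick (tray x 0 to 4 mm); the red ticket rail in front of it reaches tray x = 10.5 mm and is 26 mm high
- pusher (a joint): travel of the black spring pusher plate of the lane to be loaded, in m: 0 = foremost, its front face then 28 mm behind the inner face of the stop; grows as it is pushed back, at most 0.16. A damped spring drives it forward with about 3.4 N at 0, 4.6 N at 0.16. A box slid down along it is dragged by some 2 to 5 N, and if let go too early stays wedged above the floor
- pusher_face (a point): middle of the top front edge of that pusher plate, 44 mm above the tray's origin (1 mm lower than the stop, so that a box held level over the stop cannot push it). The plate is 56 mm wide (y) and reaches from 10 to 44 mm above the tray's origin
- stray: loose purple doll carton, 40 mm (x) by 48 mm (y) by 100 mm high, about 150 g; origin at the centre of its underside, z up. It stands in the lane to be loaded, held by the spring pusher against the front stop
- stray_mid (a point): centre of the purple carton, 50 mm above its underside
- basket: fixed orange returns basket, open above, 170 mm (x) by 150 mm (y) outside (184 mm by 164 mm over its rim), 75 mm high, walls 4 mm, inner floor 4 mm above its origin; origin at the centre of its underside
- loader: loose yellow carton with a toy wheel loader behind a clear window, 80 mm (x) by 58 mm (y) by 110 mm high, 170 to 340 g; origin at the centre of its underside, its x axis points out of the window, z up. It stands on the counter; a black band across its roof marks the window side
- loader_window (a point): middle of the lower edge of the loader box's window face, 40 mm from the box's origin along its x axis
- tractor: bystander: loose green carton of the same size as the loader box, with a red vehicle behind its window; origin at the centre of its underside. Not to be moved
- mini1: bystander: small blue carton, 54 by 56 by 40 mm high, front one of the second lane; origin at the centre of its underside. Not to be moved
- mini2: bystander: small orange carton of the same size behind the blue one in the second lane; origin at the centre of its underside. Not to be moved
- demo: bystander: unboxed yellow toy wheel loader, about 80 mm long, 52 mm wide, 55 mm high, standing on the counter beside the tray; origin on the counter under its middle. Not to be moved
Mind the look-alikes: they are no part of the job. Of the things like the stray, leave any that is turquoise; of the rest the larger one is meant.

How it is judged:
On the way, in this order (a step that is already met when the one before it is completed fails the run):
1. the purple carton is set down in the orange basket and let go (x of stray_mid in the frame of basket between -0.081 and 0.081 m and y of stray_mid in the frame of basket between -0.071 and 0.071 m and z of stray_mid in the frame of basket below 0.07 m and linear speed of stray below 0.03 m/s and contact force between stray and the fingers below 0.1 N), for 0.2 s.
2. the loader box stands in the lane behind the front stop, let go (x of loader_window in the frame of tray between -0.006 and 0.003 m and z of loader_window in the frame of tray below 0.012 m and contact force between loader and the fingers below 0.1 N), for 0.2 s.
At the end, for the whole second after the job is handed in: Loader box at rest, let go, flat on its lane floor: window to the stop (0.12 rad), lower window edge within 6 mm of the stop and 8 mm of the lane's centre line, upright within 0.06 rad, pusher on its back (joint 0.047-0.058). Purple carton at rest in the basket, its centre below 70 mm (x of loader_window in the frame of tray between -0.006 and 0.003 m and y of loader_window in the frame of tray between -0.008 and 0.008 m and z of each of loader, loader_window in the frame of tray below 0.012 m and angle between loader's own z axis and vertical below 0.06 rad and angle between the x axis of loader and the x axis of tray, either way round below 0.12 rad and value of joint pusher between 0.047 and 0.058 m and linear speed of each of loader, stray below 0.02 m/s and x of stray_mid in the frame of basket between -0.081 and 0.081 m and y of stray_mid in the frame of basket between -0.071 and 0.071 m and z of stray_mid in the frame of basket below 0.07 m); the robot touches nothing.
It fails at once if the purple carton is dropped (falls free faster than 0.8 m/s) (linear speed of stray above 0.8 m/s and contact force between stray and the fingers below 0.1 N).
It fails at once if the loader box is dropped (falls free faster than 0.8 m/s) (linear speed of loader above 0.8 m/s and contact force between loader and the fingers below 0.1 N).
It fails at once if the loader box is forced against the tray or its pusher with more than 60 N (contact force between loader and tray above 60 N).
It fails at once if a bystander is moved by more than 15 mm (distance of any of tractor, mini1, mini2, demo from where it was at the start of the episode above 0.015 m).
It also fails if it takes over 69 s, if anything falls off the work surface, if the arm or the gripper's body presses on something with over 40 N, if the wrist force passes 120 N, or if a joint passes its speed limit or range.

## Robot

A 6-joint arm with a two-finger parallel gripper is mounted at the origin on the work surface. World frame = base frame: x ahead of the robot, y to its left, z up, the work surface at z = 0. Lengths are in m, angles in rad, forces in N, time in s.
With the tool pointing down it reaches from about 0.375 to 0.9 m from the base axis. Payload 3.1 kg.
Tool frame: the origin (TCP) lies on the front face of the gripper's body, between the roots of the fingers; the fingertips stand 70 mm ahead of it and the grasp point (between the pads) lies 51 mm ahead of it; z points along the fingers, y is the line along which they close (so a half turn about z gives the same grasp; the last joint's range is limited). The gripper opens to 87 mm and grips with 3 to 60 N. Pads are 19 mm wide; open, the fingers measure 117 mm over their backs; the gripper's body (75 mm by 190 mm) begins 51 mm behind the grasp point.
Start: joints at [-1.522, 0.527, 1.433, -0, 1.181, -0.178], TCP at [0.141, -0.609, 0.292] pointing down, gripper open.
Joint ranges: [-3.08, 3.08], [-0.75, 2.2], [0.22, 2.44], [-1.43, 4.57], [0, 2.65], [-2.85, 2.85]. Speed limits (rad/s): [2.79, 2.79, 3.14, 3.14, 3.14, 3.14].

## Interface

Orientations are given as a unit quaternion [x, y, z, w].
In Python, from rig import robot, cams, ticket gives the robot as it stands. The module is installed in compiled form; this text tells all that it offers.
- The arm moves only by the shell command python3 -m crank 'ROWS' [FORCE]. ROWS is JSON, a list of rows, each a list of 7 numbers: the shift along the tool's x, y, z in cm, then the turn, a rotation vector about the tool's x, y, z in rad, then the closure, from 0 (fully open) to 1 (shut). A call has 1 to 5 rows; each row shifts and turns the commanded pose from where the row before left it, along the tool's axes as they then stand; what a row does not reach is not made up. A row lasts 1/8 s, in which the tool goes at most 62.5 mm and 10.7 degrees, less where a joint would pass 70% of its speed; a pose out of reach is approached as far as the arm can. A call is refused whole if a number of a shift passes 6.25 or a number of a turn 0.188, either way. A call with a gripper value outside its range is refused whole. The fingers move at their own pace and stop on an object; FORCE is the grip in N (left out, the last holds). Time passes only in rows, so rows that do not move let the fingers close. It gives the time, the measured TCP pose, the force, the opening and the grip force at its end, in the units of the state.
- robot.get_obs(): the state, without advancing time (a new reading comes with each control period).
- cams.camera(name): name is "scene" or "top"; returns the picture (400x640x3 uint8, red, green, blue); there is no depth.
- cams.camera_info(name): a dict with "intrinsics" (3x3 intrinsics, pixels), "dist" ([k1, k2, p1, p2, k3] as OpenCV has them; the pictures are not rectified), "pose" (4x4, takes a point from camera to world coordinates). Camera axes: x right, y down, z forward; pixel columns grow to the right and rows downward; lengths in m; the calibration is good to about 2 mm. A picture is of the moment at which its call begins. camera_info takes no time and is no camera call.
- ticket.hand_in(): hands the job in; it is judged then, once.
The state is a dict: "time": time; "q": joint angles; "joint_velocities": joint speeds; "joint_torque": joint torques, N m; "position": TCP position; "tool_rot": TCP orientation; "ft_force": force on the tool from outside, world axes, zero at the start; "moment": the same for the moment, N m; "grip_width": finger opening in m; "grip_force": force on a finger pad.
Only numpy, scipy, OpenCV 4.12 (cv2) and the standard library are available. Lean on these libraries where they do the work, as an engineer would, in place of code of your own. Each camera call takes 0.05 s, during which the arm holds its last target. There are 200 camera calls.

## Working session

There is one attempt and no reset: what is moved stays moved. The work goes in short steps, Python scripts to look and compute and a shell command to move; the robot and the scene stay as the last step left them, time stands still between calls to the robot, and variables do not carry over. Pictures are saved under pics/ and viewed, at most 10 in all, crops included, and the job is handed in when it is done.

```bash
mkdir -p pics
python3 - <<'E'
from rig import robot,cams
import cv2,numpy as np
for n in("scene","top"):
    im=cams.camera(n); cv2.imwrite(f"pics/{n}0.png",im[:,:,::-1]); i=cams.camera_info(n)
    print(n,np.round(i["intrinsics"],1).tolist(),i["dist"],np.round(i["pose"],3).tolist())
o=robot.get_obs();print(o)
E
```

```text
scene [[420.5, 0.0, 320.3], [0.0, 420.5, 204.6], [0.0, 0.0, 1.0]] [-0.06368229  0.          0.          0.          0.        ] [[0.431, 0.649, -0.627, 1.306], [0.902, -0.313, 0.296, -0.314], [-0.004, -0.694, -0.72, 0.845], [0.0, 0.0, 0.0, 1.0]]
top [[510.3, 0.0, 316.6], [0.0, 510.3, 192.9], [0.0, 0.0, 1.0]] [-0.04292296  0.          0.          0.          0.        ] [[0.002, -0.992, 0.127, 0.48], [-1.0, -0.003, -0.005, 0.002], [0.005, -0.127, -0.992, 1.227], [0.0, 0.0, 0.0, 1.0]]
{'time': 0.1, 'q': array([-1.52154690e+00,  5.28379437e-01,  1.43378767e+00, -4.89172286e-06,
        1.18141946e+00, -1.78503974e-01]), 'joint_velocities': array([-0.00133533, -0.00256885, -0.00374674,  0.00240019,  0.00017553,
       -0.00060287]), 'joint_torque': array([-3.14332392e-04, -4.40985918e+01, -1.77151251e+01,  6.34734565e-02,
        5.34281856e-02, -4.29120325e-05]), 'position': array([ 0.14111683, -0.60830971,  0.29136124]), 'tool_rot': array([ 9.93522453e-01,  1.13631605e-01,  6.21288062e-05, -9.95024367e-04]), 'ft_force': array([-0.8252241 , -0.40692362, -0.14599936]), 'moment': array([-0.02426428,  0.01558357, -0.01819121]), 'grip_force': 0.0, 'grip_width': 0.08709767520787379}
```

View pics/scene0.png

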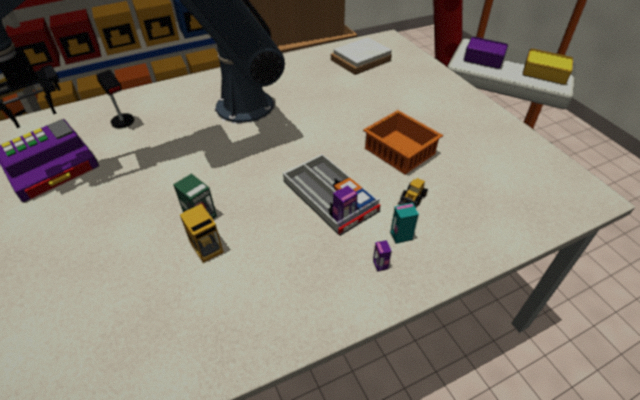

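View pics/top0.png

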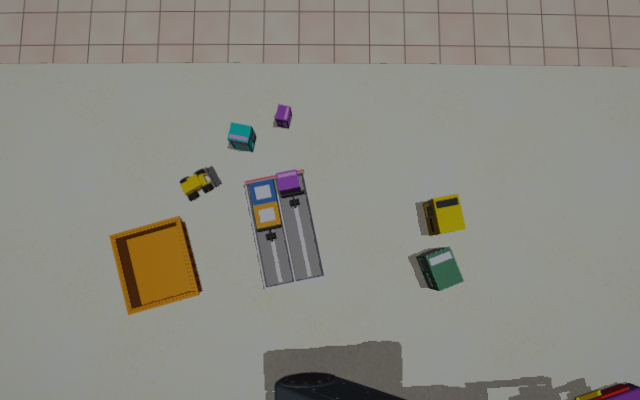

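```bash
cat > h.py <<'E'
import cv2,numpy as np
from rig import robot,cams
I={n:cams.camera_info(n) for n in("scene","top")}
def cast(n,px,z):
    i=I[n];K=np.array(i["intrinsics"]);T=np.array(i["pose"])
    u=cv2.undistortPoints(np.float64(px).reshape(-1,1,2),K,np.array(i["dist"])).reshape(-1,2)
    d=np.c_[u,np.ones(len(u))]@T[:3,:3].T;c=T[:3,3]
    return (c+d*((z-c[2])/d[:,2])[:,None])[:,:2]
def proj(n,P):
    i=I[n];T=np.linalg.inv(i["pose"])
    return cv2.projectPoints(np.float64(P).reshape(-1,1,3),cv2.Rodrigues(T[:3,:3])[0],T[:3,3],np.array(i["intrinsics"]),np.array(i["dist"]))[0].reshape(-1,2)
def snap(n):
    return np.ascontiguousarray(cams.camera(n)[:,:,::-1])
E
python3 - <<'E'
import cv2,numpy as np
im=cv2.imread("pics/top0.png")
a=cv2.resize(im[160:295,235:335],None,fx=4,fy=4,interpolation=cv2.INTER_CUBIC)
b=cv2.resize(im[180:300,400:480],None,fx=4,fy=4,interpolation=cv2.INTER_CUBIC)
o=np.zeros((540,720,3),np.uint8);o[:,:400]=a;o[:480,400:]=b
cv2.imwrite("pics/crop1.png",o)
hsv=cv2.cvtColor(im,cv2.COLOR_BGR2HSV)
for n,(x,y) in dict(st=(288,182),lo=(440,222),los=(429,217),tr=(440,275),floor=(303,250),bas=(150,260)).items(): print(n,hsv[y,x])
E
```

```text
st [140 143 137]
lo [ 27 238 148]
los [ 21 190  47]
tr [ 75 110  93]
floor [110  10 152]
bas [ 19 222 148]
```

View pics/crop1.png

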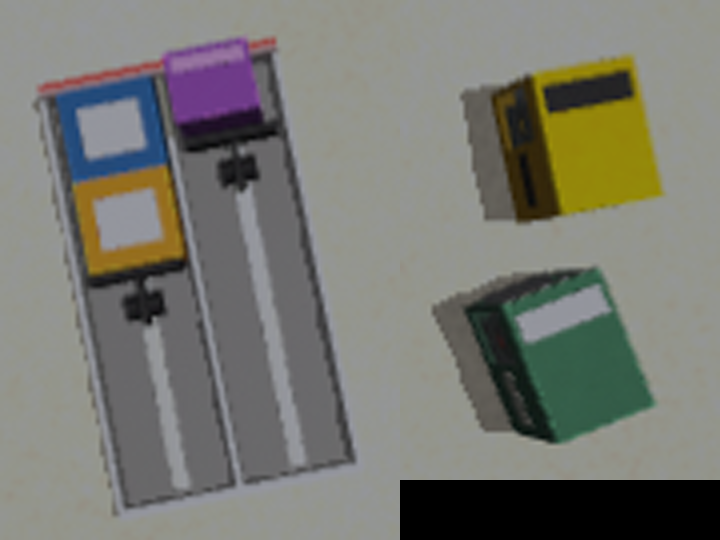

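The crop shows the target lane on the right holding the stray (roof about px 277–299 × 170–191), the loader roof at about 432–465 × 194–233 with its black band away from the robot, and the tray's back corners at about (264,288) and (324,275).

```bash
cat >> h.py <<'E'
def rect(n,m,z,close=9):
    m=cv2.morphologyEx(m.astype(np.uint8)*255,cv2.MORPH_CLOSE,np.ones((close,close)))
    c=max(cv2.findContours(m,cv2.RETR_EXTERNAL,cv2.CHAIN_APPROX_NONE)[0],key=cv2.contourArea)
    (x,y),(w,h),a=cv2.minAreaRect((cast(n,c.reshape(-1,2),z)*1000).astype(np.float32))
    return np.round([x,y,w,h,a],1)
E
python3 - <<'E'
from h import *
im=cv2.imread("pics/top0.png");hsv=cv2.cvtColor(im,cv2.COLOR_BGR2HSV).astype(int)
H,S,V=[hsv[...,k] for k in range(3)]
box=np.zeros(H.shape,bool);box[185:240,410:475]=1
print("loader",rect("top",box&(H>20)&(H<35)&(S>150)&(V>105),.110,1))
box[:]=0;box[165:200,270:305]=1
print("stray",rect("top",box&(H>125)&(H<165)&(S>60)&(V>100),.108))
box[:]=0;box[210:320,100:210]=1
print("basket",rect("top",box&(H>5)&(H<25)&(S>150)&(V>90),.075))
box[:]=0;box[160:195,235:310]=1
print("rail",rect("top",box&((H>170)|(H<7))&(S>80),.026))
cr=lambda P:[(235+x/4-.4,160+y/4-.4) for x,y in P]
R=cast("top",cr([(41,88),(275,42)]),.026)*1000
B=cast("top",cr([(118,513),(356,462)]),.036)*1000
print(R,B)
for a,b in((R[0],R[1]),(B[0],B[1]),(B[0],R[0]),(B[1],R[1])): d=b-a;print(np.hypot(*d),np.degrees(np.arctan2(d[1],d[0])))
D=cast("top",cr([(50,97),(273,53),(238,484),(176,135)]),.036)*1000; print(D)
cb=lambda P:[(400+(x-400)/4-.4,180+y/4-.4) for x,y in P]
L=cast("top",cb([(528,74),(632,56),(662,192),(555,215)]),.110)*1000;print(L,L.mean(0))
St=cast("top",cr([(164,54),(247,39),(263,108),(179,125)]),.108)*1000;print(St,St.mean(0))
for a,b in((L[0],L[1]),(L[3],L[0]),(L[2],L[1]),(St[0],St[1]),(St[3],St[0]),(St[2],St[1])): d=b-a;print(np.hypot(*d),np.degrees(np.arctan2(d[1],d[0])))
E
```

```text
loader [ 578.7 -294.5   78.4   56.8   10.8]
stray [652.9  61.9  39.8  48.6  12.2]
basket [466.  358.2 181.7 171.1  15.9]
rail [668.  131.1   3.8  73.1  11.6]
[[660.65117814 167.13475441]
 [688.77014686  28.11220166]] [[412.19120921 116.74696796]
 [441.57682773 -20.11082982]]
141.83774736232564 -78.56550788097019
139.97703878546253 -77.88164994120446
253.51782024740103 11.464130155375209
251.8531274107986 11.038749457950273
[[653.79487083 160.34418598]
 [680.43272408  29.04360573]
 [428.88791958  47.84947674]
 [631.42204223  85.79361547]]
[[ 612.34263555 -257.43168042]
 [ 622.52920032 -315.67219182]
 [ 547.21217686 -329.85379064]
 [ 534.5564957  -270.30347004]] [ 579.16012711 -293.31528323]
[[667.56514946  87.94314453]
 [676.14081869  41.924227  ]
 [637.44283136  32.79183065]
 [627.82629032  79.15618087]] [652.24377246  60.45384576]
59.12464181688872 -80.07902817549348
78.84393775430003 9.395969126685005
76.64053607064318 10.663490377831142
46.81114048483922 -79.44395744609854
40.698742690542886 12.468485227177943
39.76097190587493 13.278375367913677
```

```bash
cat >> h.py <<'E'
from scipy.spatial.transform import Rotation as Ro
def goal(x,y,z,yaw=None):
    "mm; shift left in tool axes, cm"
    o=robot.get_obs();R=Ro.from_quat(o["tool_rot"])
    s=R.inv().apply(np.array([x,y,z])/1000-o["position"])*100
    t=R.as_matrix();print("t",round(o["time"],2),"pos",np.round(o["position"]*1000,1),"yaw",np.round(np.degrees(np.arctan2(t[1,0],t[0,0])),2),"down",np.round(t[:,2],3),"shift",np.round(s,2),"n",round(np.linalg.norm(s)/6,1),"F",np.round(o["ft_force"],1),"grip",np.round([o["grip_width"]*1000,o["grip_force"]],1))
E
python3 -m crank '[[4.64,-3.83,0,0,0,0.02,0],[4.64,-3.83,0,0,0,0,0],[4.64,-3.83,0,0,0,0,0],[4.64,-3.83,0,0,0,0,0],[4.64,-3.83,0,0,0,0,0]]' 20
python3 -m crank '[[4.64,-3.83,0,0,0,0,0],[4.64,-3.83,0,0,0,0,0],[4.64,-3.83,0,0,0,0,0],[4.64,-3.83,0,0,0,0,0],[4.64,-3.83,0,0,0,0,0]]'
python3 -m crank '[[4.64,-3.83,0,0,0,0,0],[4.64,-3.83,0,0,0,0,0],[4.64,-3.83,0,0,0,0,0],[0,0,0,0,0,0,0]]'
python3 -c "
from h import *
goal(652.5,61.5,139)"
```

```text
time: 0.72
position: [0.3286, -0.3711, 0.292]
tool_rot: [0.995, 0.103, 0.0, -0.0]
ft_force: [0.3, -0.1, 0.6]
grip_width: 0.0869
grip_force: 0.0
time: 1.35
position: [0.5161, -0.1358, 0.292]
tool_rot: [0.995, 0.104, -0.0, -0.0]
ft_force: [1.0, -0.0, -0.3]
grip_width: 0.0872
grip_force: 0.0
time: 1.85
position: [0.6295, 0.0072, 0.2916]
tool_rot: [0.994, 0.106, 0.001, -0.0]
ft_force: [-0.6, -0.7, -0.2]
grip_width: 0.087
grip_force: 0.0
t 1.85 pos [629.5   7.2 291.6] yaw 12.22 down [ 0.001  0.001 -1.   ] shift [ 3.38 -4.81 15.26] n 2.7 F [-0.6 -0.7 -0.2] grip [87.  0.]
```

```bash
python3 -m crank '[[3.4,-4.8,0,0,0,0,0],[0,0,5,0,0,0,0],[0,0,5,0,0,0,0],[0,0,0,0,0,0,0]]' >/dev/null
python3 -c "
from h import *
goal(652.5,61.5,139)
cv2.imwrite('pics/s1.png',snap('scene')[130:270,260:460].repeat(4,0).repeat(4,1))"
```

```text
t 2.35 pos [647.3  56.9 187.7] yaw 11.87 down [-0.012  0.001 -1.   ] shift [ 0.67 -0.33  4.86] n 0.8 F [-0.   0.1  0.1] grip [87.1  0. ]
```

View pics/s1.png

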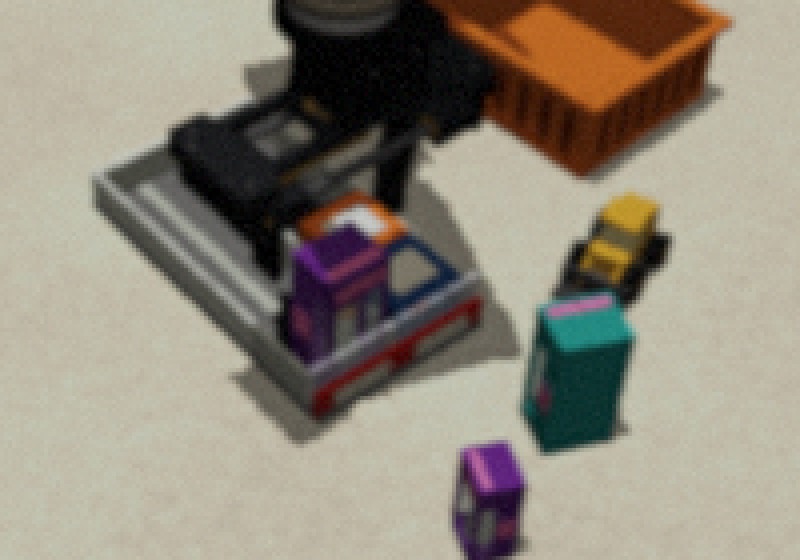

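The stray (purple, about px (345,205)) stands between the two fingertips, which are still above its roof; next I go down and grip.

```bash
python3 -c "
from h import *
print(proj('scene',[[.647+.045*.206,.057-.045*.98,.118],[.647-.045*.206,.057+.045*.98,.118]]))"
python3 -m crank '[[0.3,-0.4,0,0,0,0,0],[0,0,2.4,0,0,0,0],[0,0,2.4,0,0,0,0],[0,0,0,0,0,0,0]]' 20 >/dev/null
python3 -c "
from h import *
goal(652.5,61.5,139)"
```

```text
[[327.45816231 196.73935462]
 [355.42694893 181.41133259]]
t 2.9 pos [653.4  62.  145. ] yaw 11.9 down [ 0.  0. -1.] shift [-0.1   0.03  0.6 ] n 0.1 F [-0.1 -0.1  0.3] grip [87.2  0. ]
```

```bash
python3 -m crank '[[0,0,0.5,0,0,0,0],[0,0,0,0,0,0,1],[0,0,0,0,0,0,1],[0,0,0,0,0,0,1],[0,0,0,0,0,0,1]]' 20 
python3 -m crank '[[0,0,0,0,0,0,1],[0,0,0,0,0,0,1]]'
python3 -c "
from h import *
goal(652.5,61.5,139)"
```

```text
time: 3.52
position: [0.6533, 0.0621, 0.1394]
tool_rot: [0.995, 0.104, 0.0, 0.0]
ft_force: [-0.3, 0.6, -0.5]
grip_width: 0.055
grip_force: 0.0
time: 3.78
position: [0.6532, 0.0622, 0.1393]
tool_rot: [0.995, 0.104, -0.0, -0.0]
ft_force: [-0.7, 0.6, 1.4]
grip_width: 0.0476
grip_force: 20.0
t 3.77 pos [653.2  62.2 139.3] yaw 11.9 down [-0.  0. -1.] shift [-0.08  0.05  0.03] n 0.0 F [-0.7  0.6  1.4] grip [47.6 20. ]
```

```bash
python3 -m crank '[[0,0,-1,0,0,0,1],[0,0,-1.5,0,0,0,1],[0,0,-2,0,0,0,1],[0,0,-2.5,0,0,0,1],[0,0,-2.5,0,0,0,1]]' 25
python3 -m crank '[[0,0,-2.5,0,0,0,1],[0,0,0,0,0,0,1]]'
python3 -c "
from h import *
goal(466,358,255)"
```

```text
time: 4.4
position: [0.6526, 0.062, 0.2361]
tool_rot: [0.995, 0.104, -0.0, 0.0]
ft_force: [-0.0, -0.7, -1.8]
grip_width: 0.0482
grip_force: 25.0
time: 4.65
position: [0.6542, 0.0619, 0.2626]
tool_rot: [0.995, 0.104, 0.003, 0.001]
ft_force: [-0.1, -0.3, -1.2]
grip_width: 0.0478
grip_force: 25.0
t 4.65 pos [654.2  61.9 262.6] yaw 11.91 down [ 0.005 -0.001 -1.   ] shift [-12.3  -32.86   0.64] n 5.8 F [-0.1 -0.3 -1.2] grip [47.8 25. ]
```

```bash
python3 -m crank '[[-0.9,-2.3,0,0,0,0,1],[-1.8,-4.7,0,0,0,0,1],[-1.8,-4.7,0,0,0,0,1],[-1.8,-4.7,0,0,0,0,1],[-1.8,-4.7,0,0,0,0,1]]' >/dev/null
python3 -m crank '[[-1.8,-4.7,0,0,0,0,1],[-1.6,-4.6,0,0,0,0,1],[-0.8,-2.4,0,0,0,0,1],[0,0,0,0,0,0,1],[0,0,0,0,0,0,1]]' >/dev/null
python3 -c "
from h import *
goal(466,358,255)
cv2.imwrite('pics/t2.png',snap('top')[150:350,80:340].repeat(3,0).repeat(3,1))"
```

```text
t 5.9 pos [464.2 357.3 258.4] yaw 11.95 down [-0.002 -0.001 -1.   ] shift [ 0.19 -0.03  0.34] n 0.1 F [ 0.5 -0.2 -2. ] grip [47.8 25. ]
```

View pics/t2.png

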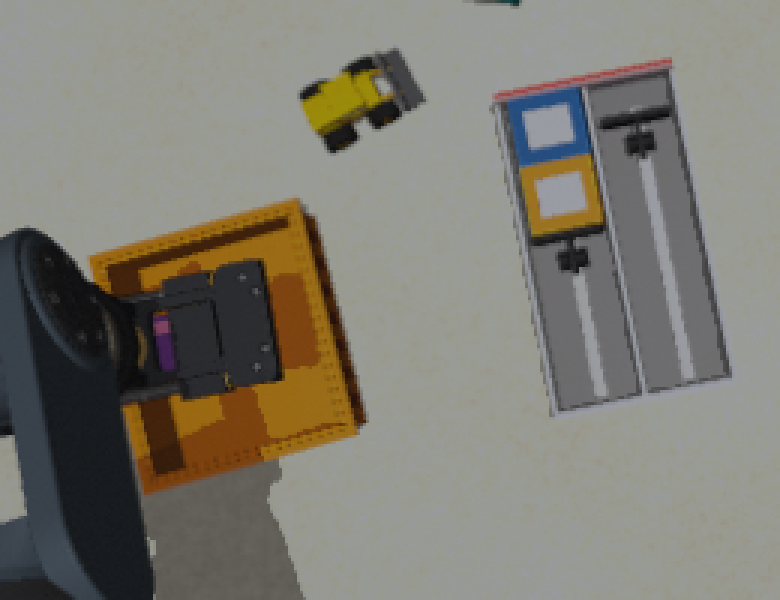

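The carton hangs over the basket (gripper body about px (160,257), inside the rim), and the target lane is now empty with its pusher forward, so I lower it.

```bash
python3 -m crank '[[0,-0.2,3,0,0,0,1],[0,0,3,0,0,0,1],[0,0,2.5,0,0,0,1],[0,0,2,0,0,0,1],[0,0,0.8,0,0,0,1]]'
python3 -m crank '[[0,0,0.5,0,0,0,1],[0,0,0.3,0,0,0,1],[0,0,0,0,0,0,1]]'
```

```text
time: 6.58
position: [0.4648, 0.3582, 0.1449]
tool_rot: [0.995, 0.103, -0.001, 0.001]
ft_force: [0.3, 0.5, -0.9]
grip_width: 0.0479
grip_force: 25.0
time: 6.95
position: [0.465, 0.3597, 0.1387]
tool_rot: [0.995, 0.104, 0.0, -0.0]
ft_force: [0.4, 0.3, -1.5]
grip_width: 0.0481
grip_force: 25.0
```

```bash
python3 -m crank '[[0,0,0.2,0,0,0,1],[0,0,0.1,0,0,0,1],[0,0,0,0,0,0,1]]'
```

```text
time: 7.32
position: [0.4647, 0.3596, 0.1353]
tool_rot: [0.995, 0.104, 0.0, -0.0]
ft_force: [0.3, -1.0, -1.7]
grip_width: 0.0478
grip_force: 25.0
```

```bash
python3 -m crank '[[0,0,0.15,0,0,0,1],[0,0,0,0,0,0,1]]' | grep ft
python3 -m crank '[[0,0,0.15,0,0,0,1],[0,0,0,0,0,0,1]]'
```

```text
ft_force: [-2.0, -1.1, 7.6]
time: 7.82
position: [0.4648, 0.3598, 0.1352]
tool_rot: [0.995, 0.104, 0.001, -0.0]
ft_force: [-4.2, -1.2, 16.1]
grip_width: 0.0478
grip_force: 25.0
```

Bottom contact; release, rise, and look.

```bash
python3 -m crank '[[0,0,-0.15,0,0,0,1],[0,0,0,0,0,0,0.4],[0,0,0,0,0,0,0.2],[0,0,0,0,0,0,0],[0,0,0,0,0,0,0]]'
python3 -m crank '[[0,0,-2,0,0,0,0],[0,0,-5,0,0,0,0],[0,0,-5,0,0,0,0],[0,0,-5,0,0,0,0],[0,0,-2,0,0,0,0]]'
python3 -c "
from h import *
goal(578.8,-294,300)"
```

```text
time: 8.45
position: [0.4648, 0.3596, 0.1335]
tool_rot: [0.995, 0.104, -0.0, 0.0]
ft_force: [0.4, 0.5, -0.4]
grip_width: 0.0743
grip_force: 0.0
time: 9.07
position: [0.4658, 0.3602, 0.3274]
tool_rot: [0.995, 0.104, 0.003, -0.001]
ft_force: [0.6, 0.3, -0.1]
grip_width: 0.0872
grip_force: 0.0
t 9.07 pos [465.8 360.2 327.4] yaw 11.91 down [ 0.006  0.003 -1.   ] shift [-2.46 66.35  2.62] n 11.1 F [ 0.6  0.3 -0.1] grip [87.2  0. ]
```

```bash
python3 -m crank '[[-0.2,3,0,0,0,0.02,0],[-0.2,5.6,0,0,0,0,0],[-0.2,5.6,0,0,0,0,0],[-0.2,5.6,0,0,0,0,0],[-0.2,5.6,0,0,0,0,0]]'>/dev/null
python3 -m crank '[[-0.2,5.6,0,0,0,0,0],[-0.2,5.6,0,0,0,0,0],[-0.2,5.6,0,0,0,0,0],[-0.2,5.6,0,0,0,0,0],[-0.2,5.6,0,0,0,0,0]]'>/dev/null
python3 -m crank '[[-0.2,5.6,0,0,0,0,0],[-0.2,4,0,0,0,0,0],[0,2,0,0,0,0,0],[0,0,0,0,0,0,0]]'>/dev/null
python3 -c "
from h import *
goal(578.8,-294,300)
t=snap('top');cv2.imwrite('pics/t3full.png',t)
a=cv2.resize(t[160:295,235:335],None,fx=4,fy=4,interpolation=cv2.INTER_CUBIC)
b=cv2.resize(t[210:320,100:210],(400,400))
o=np.zeros((540,800,3),np.uint8);o[:,:400]=a;o[:400,400:]=b
cv2.imwrite('pics/t3.png',o)"
```

```text
t 10.82 pos [ 563.1 -283.9  323.3] yaw 10.68 down [-0.     0.001 -1.   ] shift [1.36 1.29 2.33] n 0.5 F [ 0.7 -0.3 -0.3] grip [87.4  0. ]
```

View pics/t3.png

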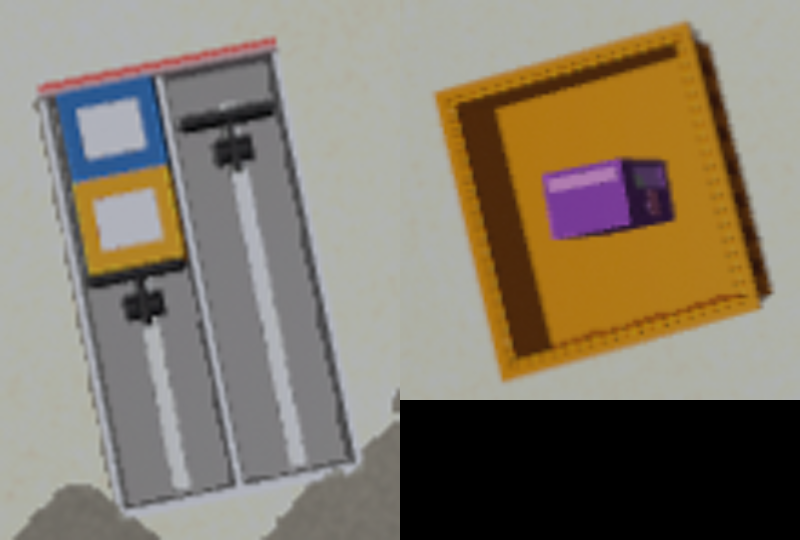

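The carton stands upright in the middle of the basket. The empty lane shows the pusher's front edge from crop px (179,124) to (272,105), and the floor slot running from (236,170) to (300,462).

```bash
python3 -c "
from h import *
cr=lambda P:[(235+x/4-.4,160+y/4-.4) for x,y in P]
p=cast('top',cr([(180,123),(273,104)]),.044)*1000;print(p,p.mean(0),np.hypot(*(p[1]-p[0])),np.degrees(np.arctan2(*(p[1]-p[0])[::-1]))+90)
s=cast('top',cr([(240,170),(300,464)]),.009)*1000;d=s[0]-s[1];a=np.arctan2(d[1],d[0]);print(s,np.degrees(a))
a=np.radians(11.5);x=np.array([np.cos(a),np.sin(a)]);y=np.array([-x[1],x[0]])
print('O from pusher',p.mean(0)+28*x)
for O in ([671.8,62.5],):
  for q in list(p)+list(s): print((q-O)@x,(q-O)@y)
O=np.array([671.8,62.5])
m=lambda X,Y,Z:np.r_[O+X*x+Y*y,Z]/1000
print((proj('top',[m(0,-33,45),m(0,33,45),m(4,-35,45),m(10.5,-37,26),m(10.5,107,26),m(-244,-33,8),m(-244,33,8),m(-251.5,-37,36)])-[234.6,159.6])*4)
"
python3 -m crank '[[1.36,1.2,2.5,0,0,0,0],[0,0,0,0,0,0,0],[0,0,0,0,0,0,0]]'>/dev/null
python3 -c "
from h import *
goal(578.8,-293.8,146)"
```

```text
[[637.47837179  82.97752554]
 [648.84437071  28.6955371 ]] [643.16137125  55.83653132] 55.45917597403306 11.826192972636562
[[613.80188494  49.04867756]
 [439.480143    12.40495027]] 11.871162131437135
O from pusher [670.59926298  61.41883348]
-29.550049420730254 26.909065286407216
-29.234314197281687 -28.549211922567093
-59.51554814234004 -1.6183187697708743
-237.64331383743556 -2.7722468003955933
[[270.7433881   53.89644138]
 [160.17895636  75.76349074]
 [272.76693792  46.63973409]
 [274.63090958  40.84885883]
 [ 37.12262151  87.81424363]
 [352.34533927 464.39165466]
 [242.60781793 486.70893714]
 [362.56298837 477.52486975]]
t 11.25 pos [ 578.6 -291.   299.2] yaw 10.85 down [-0.001  0.001 -1.   ] shift [-0.02  0.3  15.32] n 2.6 F [ 0.7 -0.4  0.5] grip [86.9  0. ]
```

```bash
python3 -m crank '[[0,0.3,5,0,0,0,0],[0,0,5,0,0,0,0],[0,0,4,0,0,0,0],[0,0,2,0,0,0,0],[0,0,1.7,0,0,0,0]]' 50 >/dev/null
python3 -m crank '[[0,0,0,0,0,0,0],[0,0,0,0,0,0,1],[0,0,0,0,0,0,1],[0,0,0,0,0,0,1],[0,0,0,0,0,0,1]]' >/dev/null
python3 -m crank '[[0,0,0,0,0,0,1]]'
python3 -c "
from h import *
goal(578.8,-293.8,122)"
```

```text
time: 12.62
position: [0.5794, -0.2955, 0.1223]
tool_rot: [0.996, 0.094, 0.0, 0.0]
ft_force: [-0.6, 0.8, 3.4]
grip_width: 0.058
grip_force: 50.0
t 12.62 pos [ 579.4 -295.5  122.3] yaw 10.75 down [ 0. -0. -1.] shift [-0.03 -0.18  0.03] n 0.0 F [-0.6  0.8  3.4] grip [58. 50.]
```

```bash
cat >> h.py <<'E'
A=np.radians(11.7);OX=np.array([671.2,61.8]);TX=np.array([np.cos(A),np.sin(A)]);TY=np.array([-TX[1],TX[0]])
H=122.3
def tgoal(xr,zr,th,yr=0):
    "rear lower edge at tray x=xr,z=zr mm with nose-up tilt th; prints present values and shift"
    o=robot.get_obs();R=Ro.from_quat(o["tool_rot"]).as_matrix()
    p=o["position"]*1000;q=np.r_[(p[:2]-OX)@TX,(p[:2]-OX)@TY,p[2]]
    M=np.c_[np.r_[TX,0],np.r_[TY,0],[0,0,1]];Rt=M.T@R
    f=lambda c:np.round(q+Rt@c,1)
    print("t",round(o["time"],2),"tilt",np.round(np.arcsin(Rt[0,2]),3),"roll",np.round(Rt[1,2],3),"yawerr",np.round(np.arctan2(Rt[1,0],Rt[0,0]),3),"rear",f([-40,0,H]),"front",f([40,0,H]),"F tray",np.round(M.T@o["ft_force"],1),"grip",np.round([o["grip_width"]*1000,o["grip_force"]],1))
    c,s=np.cos(th),np.sin(th)
    g=np.array([xr+40*c-H*s,yr,zr+40*s+H*c])-q
    print("shift tool cm",np.round(Rt.T@g/10,2))
E
python3 -m crank '[[0,0,-1,0,0,0,1],[0,0,-3,0,0,0,1],[0,0,-4,0,0,0,1],[0,0,-4,0,0,0,1],[0,0,-2,0,0,-0.016,1]]' 
python3 -m crank '[[0,0,0,0,0,0,1]]' >/dev/null
python3 -c "
from h import *
tgoal(-20,110,.5)"
```

```text
time: 13.25
position: [0.5798, -0.2961, 0.2644]
tool_rot: [0.995, 0.102, 0.001, 0.001]
ft_force: [-0.6, 0.7, -2.7]
grip_width: 0.0575
grip_force: 50.0
t 13.38 tilt 0.003 roll -0.003 yawerr -0.001 rear [-201.6 -332.3  141.3] front [-121.6 -332.3  141.5] F tray [ 0.2  0.1 -3.4] grip [57.9 50. ]
shift tool cm [ 11.82 -33.21   2.64]
```

```bash
python3 -m crank '[[0.8,-2.2,0,0,0,0,1],[1.6,-4.4,0,0,0,0,1],[1.6,-4.4,0,0,0,0,1],[1.6,-4.4,0,0,0,0,1],[1.6,-4.4,0,0,0,0,1]]' >/dev/null
python3 -m crank '[[1.6,-4.4,0,0,0,0,1],[1.6,-4.4,0,0,0,0,1],[1,-3.2,0,0,0,0,1],[0.4,-1.4,0,0,0,0,1],[0,0,0,0,0,0,1]]' >/dev/null
python3 -m crank '[[0,0,0,0,0.12,0,1],[0,0,0,0,0.14,0,1],[0,0,0,0,0.14,0,1],[0,0,0,0,0.1,0,1],[0,0,0,0,0,0,1]]' >/dev/null
python3 -m crank '[[0,0,0,0,0,0,1],[0,0,0,0,0,0,1]]' >/dev/null
python3 -c "
from h import *
tgoal(-20,60,.5)
cv2.imwrite('pics/s2.png',snap('scene')[110:260,260:460].repeat(4,0).repeat(4,1))"
```

```text
t 15.5 tilt 0.5 roll -0.001 yawerr -0.0 rear [-20.   -0.  135.6] front [ 50.2  -0.  174. ] F tray [-0.5 -0.1 -2.6] grip [57.8 50. ]
shift tool cm [-3.63  0.    6.64]
```

View pics/s2.png

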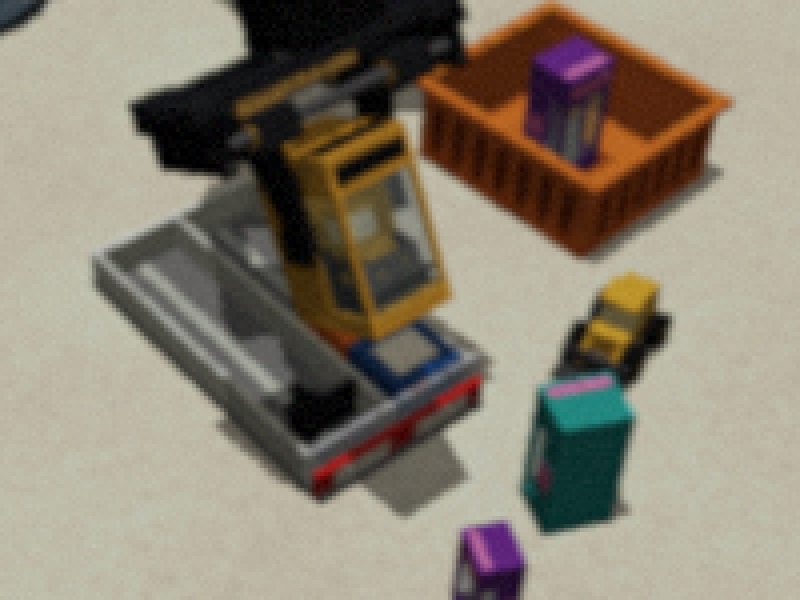

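The loader is held nose-up with its window towards the stop; the window's lower corners are at about px (353.7,194.5) and (372.5,184.2). I check these against the model.

```bash
python3 -c "
from h import *
w=lambda X,Y,Z:np.r_[OX+X*TX+Y*TY,Z]/1000
f=lambda n,P:print(((proj(n,P)-[259.6,109.6])*4).round(0).tolist())
f('scene',[w(50.2,-29,174),w(50.2,29,174),w(-28,-28,44),w(-28,28,44),w(0,-33,45),w(10.5,-37,26),w(10.5,107,26),w(-244,-37,36),w(10.5,-37,0)])
"
```

```text
[[375.0, 341.0], [451.0, 298.0], [288.0, 415.0], [354.0, 377.0], [309.0, 443.0], [313.0, 475.0], [479.0, 377.0], [92.0, 253.0], [312.0, 501.0]]
```

```bash
python3 -m crank '[[-1.2,0,2.2,0,0,0,1],[-1.2,0,2.2,0,0,0,1],[-1.2,0,2.2,0,0,0,1],[0,0,0,0,0,0,1],[0,0,0,0,0,0,1]]' >/dev/null
python3 -c "
from h import *
tgoal(-20,36,.5)"
```

```text
t 16.18 tilt 0.502 roll -0.001 yawerr 0.0 rear [-19.6   0.4  60.9] front [50.5  0.4 99.4] F tray [ 0.6 -0.8 -2.4] grip [57.5 50. ]
shift tool cm [-1.21  0.05  2.18]
```

```bash
python3 -m crank '[[-0.6,0,1,0,0,0,1],[-0.35,0,0.6,0,0,0,1],[-0.28,0,0.5,0,0,0,1],[0,0,0,0,0,0,1]]' >/dev/null
python3 -c "
from h import *
tgoal(-35,36,.5)"
```

```text
t 16.68 tilt 0.501 roll -0.001 yawerr -0.001 rear [-21.    0.4  35.9] front [49.1  0.4 74.3] F tray [-0.1 -0.8 -2.3] grip [57.4 50. ]
shift tool cm [-1.21  0.05 -0.67]
```

```bash
python3 -m crank '[[-0.44,0,-0.24,0,0,0,1],[-0.44,0,-0.24,0,0,0,1],[-0.44,0,-0.24,0,0,0,1],[0,0,0,0,0,0,1]]' >/dev/null
python3 -c "
from h import *
tgoal(-55,26,.5)"
```

```text
t 17.18 tilt 0.502 roll -0.002 yawerr -0.001 rear [-35.8  -0.1  36.8] front [34.3 -0.2 75.3] F tray [ 3.5 -0.6  1. ] grip [57.8 50. ]
shift tool cm [-2.17  0.01  0.03]
```

```bash
python3 -m crank '[[-0.5,0,0,0,0,0,1],[-0.6,0,0,0,0,0,1],[-0.6,0,0,0,0,0,1],[-0.5,0,0,0,0,0,1],[0,0,0,0,0,0,1]]' >/dev/null
python3 -c "
from h import *
tgoal(-85,20,.5)"
```

```text
t 17.8 tilt 0.502 roll -0.001 yawerr -0.001 rear [-55.   -0.1  26. ] front [15.2 -0.1 64.4] F tray [ 3.5 -0.1  2.1] grip [57.7 50. ]
shift tool cm [-2.9   0.01 -0.91]
```

```bash
python3 -m crank '[[-0.6,0,-0.18,0,0,0,1],[-0.7,0,-0.2,0,0,0,1],[-0.8,0,-0.25,0,0,0,1],[-0.8,0,-0.25,0,0,0,1],[0,0,0,0,0,0,1]]' >/dev/null
python3 -c "
from h import *
tgoal(-88,20,.5)"
```

```text
t 18.43 tilt 0.501 roll 0.0 yawerr -0.001 rear [-85.    0.6  19.5] front [-14.8   0.5  58. ] F tray [ 4.3 -0.4  2.4] grip [57.8 50. ]
shift tool cm [-0.23  0.06 -0.18]
```

```bash
python3 -m crank '[[1.1,0,0.36,0,-0.1,0,1],[1.1,0,0.36,0,-0.1,0,1],[0,0,0,0,0,0,1]]' >/dev/null
python3 -c "
from h import *
tgoal(-88,20,.3)"
```

```text
t 18.8 tilt 0.437 roll 0.019 yawerr 0.008 rear [-78.8   4.6  20. ] front [-6.3  5.2 53.9] F tray [ -2.1 -15.3  -1.9] grip [57.7 50. ]
shift tool cm [0.8  0.27 0.26]
```

```bash
python3 -m crank '[[0,0,0,0,0,0,1]]' >/dev/null
python3 -c "
from h import *
o=robot.get_obs();print(o['q'].round(3),o['joint_velocities'].round(3),o['moment'].round(2))
tgoal(-84,20,.44)"
```

```text
[-0.19   0.628  1.923  0.773  0.262  0.448] [-0.001 -0.     0.001  0.003  0.001 -0.002] [-3.41  0.05 -1.1 ]
t 18.93 tilt 0.438 roll 0.019 yawerr 0.006 rear [-78.9   4.6  19.9] front [-6.4  5.1 53.9] F tray [ -0.9 -15.1  -3.1] grip [57.6 50. ]
shift tool cm [-0.49  0.24 -0.24]
```

```bash
python3 -m crank '[[0,0.1,0,0,0,0,1],[0,0.1,0,-0.005,0,0,1],[0,0.1,0,-0.005,0,0,1],[0,0,0,0,0,0,1]]' >/dev/null
python3 -c "
from h import *
o=robot.get_obs();print(o['q'].round(3),o['moment'].round(2))
tgoal(-84,20,.44)"
```

```text
[-0.189  0.628  1.923  0.76   0.261  0.463] [-1.27 -0.53 -0.44]
t 19.43 tilt 0.436 roll 0.017 yawerr 0.005 rear [-79.    4.4  20. ] front [-6.5  4.8 53.8] F tray [ 3.6 -6.6 -1. ] grip [57.6 50. ]
shift tool cm [-0.49  0.24 -0.23]
```

```bash
python3 -m crank '[[0,0.1,0,-0.003,0,0,1],[0,0.1,0,-0.003,0,0,1],[0,0.1,0,-0.003,0,0,1],[0,0.1,0,0,0,0,1],[0,0,0,0,0,0,1]]' >/dev/null
python3 -c "
from h import *
o=robot.get_obs();print(o['q'].round(3),o['moment'].round(2))
tgoal(-84,20,.44)"
```

```text
[-0.19   0.627  1.924  0.75   0.262  0.472] [ 0.47 -0.41  0.15]
t 20.05 tilt 0.432 roll 0.017 yawerr 0.004 rear [-81.2   3.9  19.5] front [-8.6  4.3 53.1] F tray [3.5 3.1 0.4] grip [57.5 50. ]
shift tool cm [-0.33  0.2  -0.19]
```

```bash
python3 -m crank '[[0,0.1,0,-0.004,0,0,1],[0,0.1,0,-0.004,0,0,1],[0,0,0,0,0,0,1]]' >/dev/null
python3 -c "
from h import *
o=robot.get_obs();print(o['q'].round(3),o['moment'].round(2))
tgoal(-84,20,.44)
cv2.imwrite('pics/s3.png',snap('scene')[110:260,260:460].repeat(4,0).repeat(4,1))"
```

```text
[-0.191  0.628  1.924  0.735  0.254  0.485] [ 0.39 -0.33  0.06]
t 20.43 tilt 0.432 roll 0.008 yawerr 0.005 rear [-81.1   0.3  19.3] front [-8.5  0.6 52.8] F tray [ 3.4  1.3 -2.2] grip [57.5 50. ]
shift tool cm [-0.33 -0.05 -0.22]
```

View pics/s3.png

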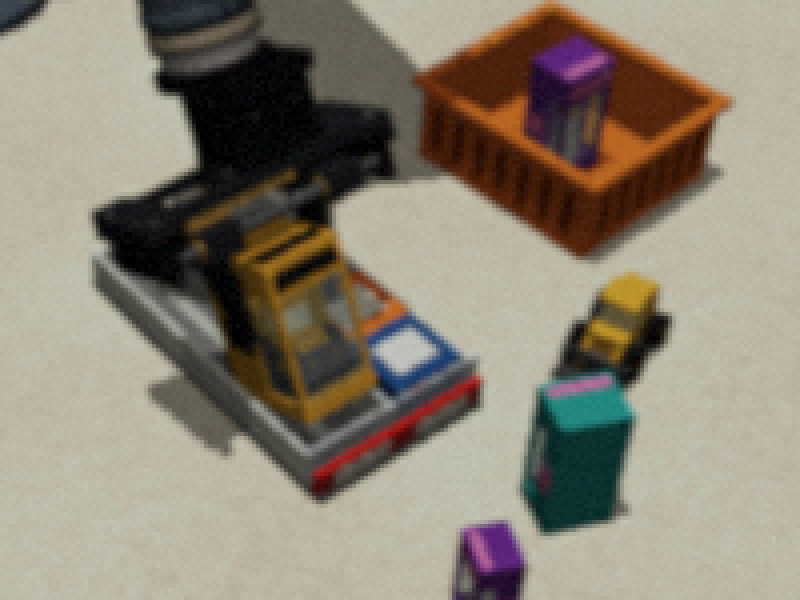

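The box is back on the lane centre, with its lower front corners at about crop (303,428) and (378,388), behind the stop. The wrist is near its singularity, so I level in small turns.

```bash
python3 -m crank '[[-0.4,0,-0.2,-0.004,0,0,1],[0.55,0,0.2,0,-0.05,0,1],[0.55,0,0.2,0,-0.05,0,1],[0,0,0,0,0,0,1]]' >/dev/null
python3 -c "
from h import *
o=robot.get_obs();print(o['q'].round(3),o['moment'].round(2))
tgoal(-86,20,.3)
w=lambda X,Y,Z:np.r_[OX+X*TX+Y*TY,Z]/1000
print(((proj('scene',[w(-8.5,-29,52.8),w(-8.5,29,52.8)])-[259.6,109.6])*4).round(0).tolist())"
```

```text
[-0.167  0.629  1.846  0.338  0.37   0.897] [-0.15 -0.62 -0.11]
t 20.98 tilt 0.337 roll 0.0 yawerr 0.006 rear [-84.1  -1.9  20.2] front [-8.6 -1.4 46.7] F tray [ 4.2 -2.  -0. ] grip [57.5 50. ]
shift tool cm [ 0.27 -0.16  0.11]
[[306.0, 424.0], [375.0, 384.0]]
```

```bash
python3 -m crank '[[0.5,-0.1,0.18,0,-0.05,0,1],[0.55,-0.1,0.2,0,-0.05,0,1],[0,0,0,0,0,0,1]]' >/dev/null
python3 -c "
from h import *
o=robot.get_obs();print(o['q'].round(3),o['moment'].round(2))
tgoal(-87,20,.15)"
```

```text
[-0.14   0.645  1.76   0.162  0.519  1.089] [-0.2  -0.66 -0.08]
t 21.35 tilt 0.237 roll 0.001 yawerr 0.006 rear [-86.    0.5  19.8] front [-8.3  0.9 38.6] F tray [ 4.  -1.5  0.3] grip [57.4 50. ]
shift tool cm [0.96 0.07 0.35]
```

```bash
python3 -m crank '[[0.9,0,0.32,0,-0.08,0,1],[0.9,0,0.32,0,-0.08,0,1],[0,0,0,0,0,0,1]]' >/dev/null
python3 -m crank '[[0.9,0,0.3,0,-0.077,0.003,1],[0,0,0,0,0,0,1],[0,0,0,0,0,0,1]]' >/dev/null
python3 -c "
from h import *
o=robot.get_obs();print(o['q'].round(3),o['moment'].round(2))
tgoal(-86,12,0)"
```

```text
[-9.400e-02  7.200e-01  1.546e+00  1.000e-03  8.790e-01  1.270e+00] [ 0.05 -0.98  0.  ]
t 22.1 tilt -0.003 roll 0.001 yawerr 0.002 rear [-89.9   1.5  19.9] front [-9.9  1.7 19.7] F tray [ 4.  -0.5 -3.9] grip [57.7 50. ]
shift tool cm [0.36 0.15 0.78]
```

```bash
python3 -m crank '[[0.2,0.15,0.3,0,0,0,1],[0.2,0,0.3,0,0,0,1],[0,0,0.3,0,0,0,1],[0,0,0.1,0,0,0,1],[0,0,0,0,0,0,1]]' >/dev/null
python3 -c "
from h import *
tgoal(-86,8,0)"
```

```text
t 22.73 tilt -0.004 roll 0.001 yawerr 0.002 rear [-85.9   0.1  10.3] front [-5.9  0.2 10. ] F tray [ 3.6  0.1 -3.2] grip [57.5 50. ]
shift tool cm [-0.06  0.    0.21]
```

```bash
python3 -m crank '[[0,0,0.1,0,0.003,0,1],[0,0,0.1,0,0,0,1],[0,0,0,0,0,0,1]]' >/dev/null
python3 -c "
from h import *
tgoal(-86,8,0)"
python3 -m crank '[[0,0,0.1,0,0,0,1],[0,0,0,0,0,0,1]]' >/dev/null
python3 -c "
from h import *
tgoal(-86,8,0)"
```

```text
t 23.1 tilt -0.001 roll 0.001 yawerr 0.002 rear [-85.5   0.2   8.4] front [-5.5  0.3  8.3] F tray [ 3.8  0.2 -2. ] grip [58. 50.]
shift tool cm [-0.06  0.01  0.03]
t 23.35 tilt -0.0 roll 0.001 yawerr 0.002 rear [-85.3   0.2   8. ] front [-5.3  0.4  8. ] F tray [2.  0.2 3.6] grip [58. 50.]
shift tool cm [-0.07  0.01  0.  ]
```

```bash
python3 -m crank '[[0.15,0,0,0,0,0,1],[0.15,0,0,0,0,0,1],[0,0,0,0,0,0,1]]' >/dev/null
python3 -c "
from h import *
tgoal(-80,8,0)"
```

```text
t 23.73 tilt -0.002 roll 0.001 yawerr 0.002 rear [-83.4   0.2   8.2] front [-3.4  0.3  8. ] F tray [ 0.5 -0.   6.1] grip [57.7 50. ]
shift tool cm [0.31 0.01 0.01]
```

```bash
python3 -m crank '[[0,0,0,0,0,0,0.28],[0,0,0,0,0,0,0.2],[0,0,0,0,0,0,0.05],[0,0,0,0,0,0,0],[0,0,0,0,0,0,0]]' 
python3 -m crank '[[0,0,-1,0,0,0,0],[0,0,-4,0,0,0,0],[0,0,-5,0,0,0,0],[0,0,-5,0,0,0,0],[-5,3,0,0,0,0,0]]' >/dev/null
python3 -m crank '[[-5,3,0,0,0,0,0],[-5,3,0,0,0,0,0],[-5,3,0,0,0,0,0],[0,0,0,0,0,0,0]]'
python3 -c "
from h import *
t=snap('top');cv2.imwrite('pics/t4full.png',t);s=snap('scene')
o=np.zeros((560,800,3),np.uint8);o[:540,:400]=cv2.resize(t[160:295,235:335],None,fx=4,fy=4,interpolation=cv2.INTER_CUBIC)
o[:560,400:]=cv2.resize(s[110:250,280:380],None,fx=4,fy=4,interpolation=cv2.INTER_CUBIC)
cv2.imwrite('pics/t4.png',o)
hsv=cv2.cvtColor(t,cv2.COLOR_BGR2HSV).astype(int);H_,S,V=[hsv[...,k] for k in range(3)]
b=np.zeros(V.shape,bool);b[160:215,274:315]=1
r=rect('top',b&(H_>20)&(H_<35)&(S>150)&(V>105),.118,1);print(r,(r[:2]-OX)@TX,(r[:2]-OX)@TY)"
```

```text
time: 24.35
position: [0.6296, 0.0533, 0.1295]
tool_rot: [0.995, 0.103, -0.001, -0.001]
ft_force: [0.2, -0.3, -0.2]
grip_width: 0.0855
grip_force: 0.0
time: 25.48
position: [0.4561, -0.107, 0.2803]
tool_rot: [0.995, 0.1, -0.001, -0.001]
ft_force: [0.3, -0.0, 0.4]
grip_width: 0.0868
grip_force: 0.0
[634.   53.6  79.6  57.7  11.9] -38.08994437705313 -0.4859396598362018
```

View pics/t4.png

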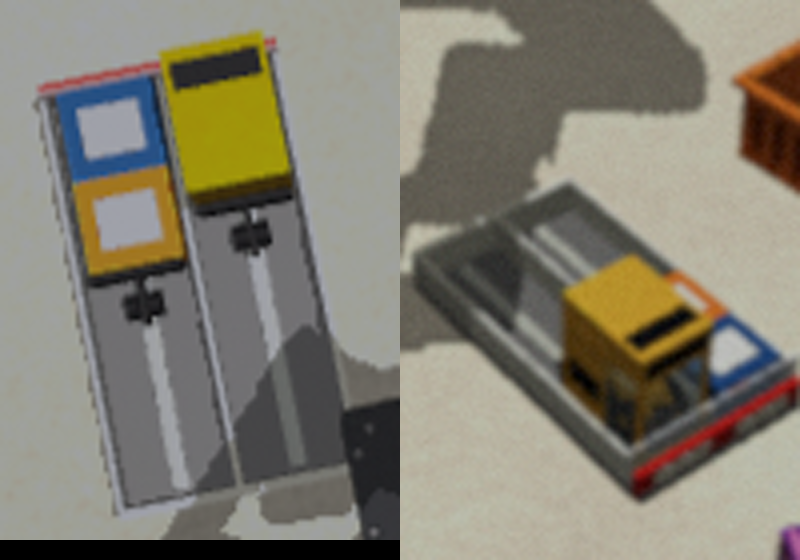

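The loader stands flat and square against the stop (roof centre at tray x ≈ -38 mm, y ≈ 0, yaw matching the tray to within 0.2°) with the pusher on its back, and the small cartons are unmoved.

```bash
python3 -c "
from rig import ticket
print(ticket.hand_in())"
```

```text
the job is handed in; nothing more can be done
None
```

I set the purple carton upright in the returns basket, loaded the yellow loader box flat behind the front stop with the pusher on its back, and handed in the job at about 25.5 s; no verdict came back.

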